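# Refit the keyed drive gear on the sample tumbler

## Task

Put the drive gear back on the sample tumbler: pick up the larger grey gear, the one with the keyway slot in its bore and collar, turn it so that the slot faces the same way as the key on the upright metal hub, and slide it fully home until it sits flat on the dark housing, then let go. The smaller gear with the plain round bore does not fit; leave it where it lies.

Things in the scene. Friction and masses are not known exactly. Their poses are not given: they have to be found in the camera images.
- drive_gear_center (a point): Centre of the larger grey gear, lying collar up, 0.25 kg: 46 mm tall (23 below and above this point), toothed disc 120 mm across, 14 thick; above it a collar, 52 mm across two flats facing +y and -y, 30 mm long: grip there, clear of the disc. Through bore 32 mm; keyway slot 18 mm wide, out to 30 mm from the axis and open through the collar's side, points along the gear's +x. z up.
- hub_seat (a point): On the axis of the fixed bright hub, level with the top of the dark housing (130 x 120 x 45 mm). Hub: 24 mm post, straight for 24 mm, tapering to 8 mm at 44 mm above this point. Its one key points along +x (the side where the motor sticks out), to 25 mm from the axis, 10 mm wide, thinning to an edge at 24 mm height. Gear slot (+x) goes over it with 4 mm play; seated gear centre: 23 mm above here.
- idler_gear_center (a point): Centre (half-way up) of the smaller grey gear, a bystander: 84 mm across the teeth, 46 mm tall, similar collar, plain round bore with no slot. It lies flat on the bench on the other side of the housing, left or right.
Mind the look-alikes: they are no part of the job. Leave any pink or turquoise look-alike of the part that bears drive_gear_center alone.

How it is judged:
At the end, for the whole second after the job is handed in: The larger gear sits fully home on the hub, its slot over the key (within 20 degrees): centre within 10 mm of the hub's axis and less than 28 mm above the seat (23 mm when flat on the housing), level within 7 degrees, at rest and released; the smaller gear is within 30 mm of where it lay (horizontal distance between drive_gear_center and hub_seat below 0.01 m and z of drive_gear_center in the frame of hub_seat below 0.028 m and angle between the x axis of drive_gear_center and the x axis of hub_seat, either way round below 0.35 rad and angle between drive_gear_center's own z axis and vertical below 0.12 rad and linear speed of drive_gear below 0.02 m/s and distance of idler_gear_center from where it was at the start of the episode below 0.03 m); the robot touches nothing.
It fails at once if the smaller gear is moved from its place by more than 30 mm (distance of idler_gear_center from where it was at the start of the episode above 0.03 m).
It also fails if it takes over 40 s, if anything falls off the work surface, if the arm or the gripper's body presses on something with over 40 N, if the wrist force passes 120 N, or if a joint passes its speed limit or range.

## Robot

A 6-joint arm with a two-finger parallel gripper is mounted at the origin on the work surface. World frame = base frame: x ahead of the robot, y to its left, z up, the work surface at z = 0. Lengths are in m, angles in rad, forces in N, time in s.
With the tool pointing down it reaches from about 0.325 to 0.875 m from the base axis. Payload 4.4 kg.
Tool frame: the origin (TCP) lies between the finger pads; the fingertips stand 11 mm ahead of it and the grasp point (between the pads) lies 8 mm behind it; x points along the fingers, y is the direction in which the jaws open and shut, and the axes are right-handed (so a half turn about x gives the same grasp; the last joint's range is limited). The gripper opens to 85 mm and grips with 20 to 120 N. Pads are 22 mm wide; open, the fingers measure 114 mm over their backs; the gripper's body (76 mm by 85 mm) begins 54 mm behind the grasp point. The pads swing forward as they close: fully open they stand 13 mm farther back than shut.
Start: joints at [1.105, 0.207, 1.542, -0, 1.393, -0.15], TCP at [0.178, 0.547, 0.242] pointing down, gripper open.
Joint ranges: [-2.73, 2.73], [-0.86, 2.22], [0.23, 2.46], [-1.11, 4.25], [0.08, 2.63], [-2.82, 2.82]. Speed limits (rad/s): [2.79, 2.79, 3.14, 3.14, 3.14, 3.14].

## Interface

Orientations are given as a unit quaternion [x, y, z, w].
In Python, from plant import read_state, cams, manip gives the robot as it stands. The module is installed in compiled form; this text tells all that it offers.
- The arm moves only by the tool drive_tool, never from a script. Its argument "series" is a list of rows, each an object of numbers: "x", "y", "z": the shift along the world's x, y, z in m; "turn": the turn about the world's z in rad; "jaw": the finger opening in m, from 0 to 0.0854. A call has 1 to 20 rows; each row shifts and turns the commanded pose from where the row before left it; what a row does not reach is not made up. A row lasts 1/12 s, in which the tool goes at most 41.7 mm and 7.16 degrees, less where a joint would pass 70% of its speed; a pose out of reach is approached as far as the arm can. A call is refused whole if a number of a shift passes 0.0417 or a number of a turn 0.125, either way. A call with a gripper value outside its range is refused whole. The fingers move at their own pace and stop on an object; the grip force is fixed at half the most. Time passes only in rows, so rows that do not move let the fingers close. It gives the time, the measured TCP pose, the force and the opening at its end, in the units of the state.
- read_state(): the state, without advancing time (a new reading comes with each control period).
- cams.get_image(name): name is "scene" or "top"; returns a dict with "frame" (384x512x3 uint8, red, green, blue), "intrinsics" (3x3 intrinsics, pixels), "extrinsics" (4x4, takes a point from world to camera coordinates). Camera axes: x right, y down, z forward; pixel columns grow to the right and rows downward; lengths in m; the calibration is good to about 2 mm. A picture is of the moment at which its call begins. There is no depth.
- manip.hand_in(): hands the job in, once; it reports no verdict.
Trained networks look in the newest picture that a camera, given by its name, has taken for a name from the list of things; names that differ only in an ending like _2 or _b are one class to them, and where a whole thing is asked for, a point or a joint stands for the part that bears it (a point fixed in the world has none). Each returns a list of dicts, best first, with "p" (0 to 1); they miss things now and then, are a little off and sometimes report something else, mostly with a low value. They report only what shows in the picture. A call takes as long as a camera call. They do not tell look-alikes from the thing itself.
- cams.cut_out(camera, target): "region" (384x512 bool, what is visible of it) and "box" ([left, top, width, height] in pixels, round what is visible of it).
The state is a dict: "time": time; "joint_pos": joint angles; "qd": joint speeds; "effort": joint torques, N m; "tcp_pos": TCP position; "ee_rot": TCP orientation; "wrist_force": force on the tool from outside, world axes, zero at the start; "torque": the same for the moment, N m; "width": finger opening in m.
Only numpy, scipy, OpenCV 4.12 (cv2) and the standard library are available. Lean on these libraries where they do the work, as an engineer would, in place of code of your own. Each camera call takes 0.05 s, during which the arm holds its last target. There are 200 camera calls.

## Working session

There is one attempt and no reset: what is moved stays moved. The work goes in short steps, Python scripts to look and compute and a tool call to move; the robot and the scene stay as the last step left them, time stands still between calls to the robot, and variables do not carry over. Pictures are saved under pics/ and viewed, about 8 in all and at most 12, crops included, and the job is handed in when it is done.

Besides the shell and the picture viewer there is one more tool, called after "Emit:" as name(argument=value, ...) on one line, values as JSON. drive_tool: Moves the arm, as the interface text tells. Its arguments: {"type":"object","properties":{"series":{"type":"array"}},"required":["series"]}

```bash
mkdir -p pics
cat > h.py <<'E'
import numpy as np, cv2
from plant import read_state, cams, manip
def shot(n,f=None,crop=None,s=1):
    d=cams.get_image(n); im=d["frame"][:,:,::-1].copy()
    if f:
        if crop: l,t,w,h=crop; im=im[t:t+h,l:l+w]
        cv2.imwrite("pics/"+f,cv2.resize(im,None,fx=s,fy=s,interpolation=cv2.INTER_CUBIC))
    return d
def back(d,u,v,z):
    K=np.array(d["intrinsics"]);E=np.array(d["extrinsics"]);R,t=E[:3,:3],E[:3,3]
    c=-R.T@t; r=R.T@np.linalg.solve(K,[u,v,1]); return c+r*(z-c[2])/r[2]
def proj(d,p):
    K=np.array(d["intrinsics"]);E=np.array(d["extrinsics"])
    q=K@(E[:3,:3]@np.array(p)+E[:3,3]); return q[:2]/q[2]
E
python3 - <<'E'
from h import *
for n in("top","scene"):
    d=shot(n,n+"0.png",s=1.5)
    E=np.array(d["extrinsics"]);print(n,"cam",(-E[:3,:3].T@E[:3,3]).round(3))
    for t in("drive_gear_center","idler_gear_center"):
        for o in cams.cut_out(n,t): print(n,t,round(o["p"],2),o["box"])
print(read_state())
E
```

```text
top cam [ 0.388 -0.069  0.9  ]
top drive_gear_center 0.77 [334.0, 152.1, 46.5, 48.0]
top drive_gear_center 0.71 [301.9, 220.1, 54.0, 46.0]
top drive_gear_center 0.69 [396.0, 175.3, 49.1, 51.9]
top idler_gear_center 0.82 [95.9, 170.9, 37.8, 35.4]
scene cam [ 1.104 -0.01   0.93 ]
scene drive_gear_center 0.82 [141.2, 200.4, 48.7, 38.6]
scene drive_gear_center 0.74 [171.2, 154.1, 45.2, 35.2]
scene drive_gear_center 0.72 [89.2, 180.0, 44.6, 39.9]
scene idler_gear_center 0.57 [371.9, 197.6, 32.0, 30.3]
{'time': 0.3, 'joint_pos': array([ 1.10549624e+00,  2.06901261e-01,  1.54201470e+00,  1.01326072e-06,
        1.39350736e+00, -1.50477586e-01]), 'qd': array([-0.00119438, -0.0006455 , -0.00627502, -0.00123152,  0.00019915,
        0.00067664]), 'effort': array([ 1.17056530e-03, -3.82548952e+01, -2.91353542e+01, -2.25727244e-04,
        6.21929183e-03,  4.98089037e-06]), 'tcp_pos': array([0.17792789, 0.54650558, 0.24186598]), 'ee_rot': array([ 0.11056775,  0.69845367, -0.11112729,  0.698275  ]), 'wrist_force': array([-0.09096954, -0.0421064 ,  0.21747027]), 'torque': array([-0.01403115,  0.02753534, -0.03726711]), 'width': 0.08528117748278478}
```

View pics/top0.png

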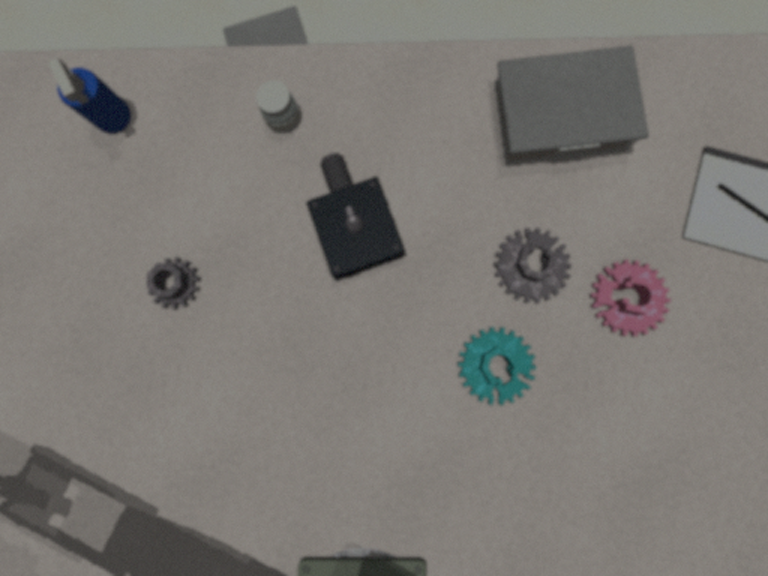

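View pics/scene0.png

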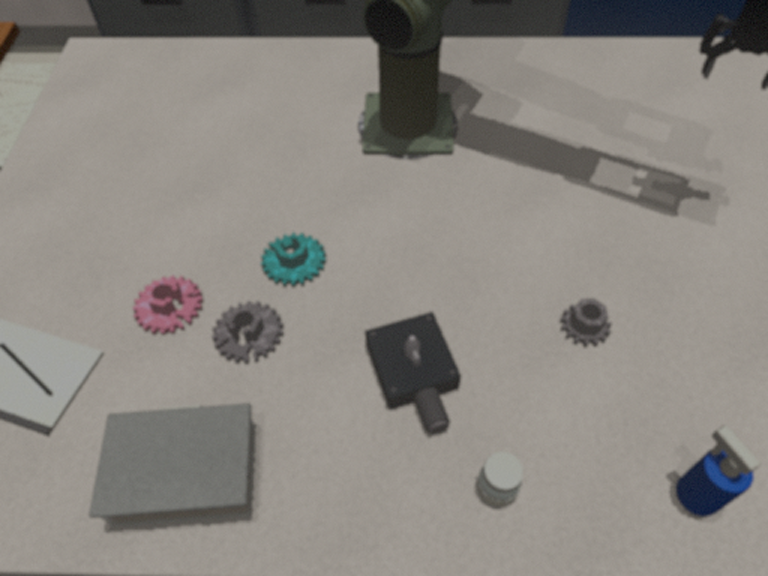

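Top view (1.5x): the candidates are grey slotted gear (532,265), pink (630,297), turquoise (497,365), and small idler (173,283). The hub is at (352,218), with the motor toward upper left (335,170). I choose the grey gear at (532,265) and will check it in a close crop.

Run:
```python
from h import *
ims=[]
D={}
for n,cs in(("top",[(322,144,66,66),(198,95,80,96)]),("scene",[(135,192,62,56),(236,200,80,92)])):
    acc=[];
    for i in range(4): d=cams.get_image(n); acc.append(d["frame"].astype(float))
    im=np.mean(acc,0).astype(np.uint8)[:,:,::-1]; np.save(n+".npy",im)
    D[n]=d
    im=cv2.convertScaleAbs(im,alpha=1.7,beta=10)
    ims.append(np.hstack([cv2.resize(im[t:t+h,l:l+w],(400,300*1),interpolation=cv2.INTER_CUBIC) if 0 else cv2.copyMakeBorder(cv2.resize(im[t:t+h,l:l+w],None,fx=300/h,fy=300/h,interpolation=cv2.INTER_CUBIC),0,0,0,400-int(round(w*300/h)),cv2.BORDER_CONSTANT) for l,t,w,h in cs]))
cv2.imwrite("pics/crop1.png",np.vstack(ims))
for n,t in(("top",0),("scene",1)):
    d=D[n]
    for o in cams.cut_out(n,"drive_gear_center"):
        l,tt,w,h=o["box"]; m=np.argwhere(o["region"]).mean(0)[::-1]
        print(n,o["box"],back(d,l+w/2,tt+h/2,.012).round(4),back(d,*m,.015).round(4))
d=D["top"]
for u,v in [(206,136),(251.5,119),(269,169),(222,185)]: print("corner",back(d,u,v,.045).round(3))
print("hubtip",back(d,233.5,139,.089),back(D["scene"],275,226,.089))
```

```text
top [395.7, 175.2, 48.5, 47.3] [ 0.4806 -0.4177  0.012 ] [ 0.4809 -0.418   0.015 ]
top [303.0, 219.6, 55.9, 45.1] [ 0.3824 -0.2088  0.012 ] [ 0.3793 -0.208   0.015 ]
top [334.2, 154.9, 49.0, 47.4] [ 0.53   -0.2785  0.012 ] [ 0.5334 -0.269   0.015 ]
scene [141.7, 202.5, 47.5, 38.0] [ 0.5426 -0.2676  0.012 ] [ 0.5413 -0.2702  0.015 ]
scene [171.1, 156.6, 42.8, 33.5] [ 0.3876 -0.216   0.012 ] [ 0.3862 -0.209   0.015 ]
corner [0.629 0.078 0.045]
corner [ 0.669 -0.028  0.045]
corner [ 0.549 -0.068  0.045]
corner [0.514 0.04  0.045]
hubtip [0.60926096 0.00939482 0.089     ] [0.59804218 0.00774535 0.089     ]
```

View pics/crop1.png

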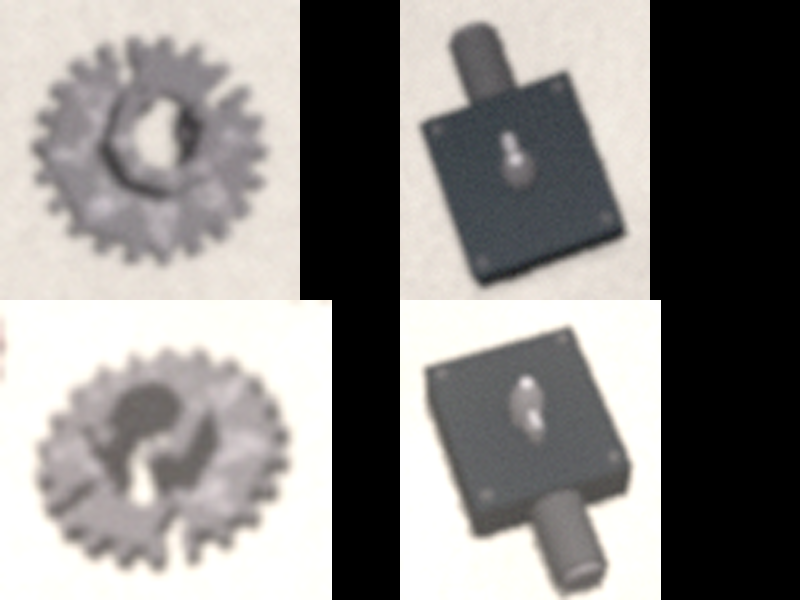

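```bash
cat >> h.py <<'E'
def rect(d,im,c,z,half=.07,N=200):
    # output: up=+x, left=+y
    P=[(c[0]+half,c[1]+half,z),(c[0]+half,c[1]-half,z),(c[0]-half,c[1]-half,z),(c[0]-half,c[1]+half,z)]
    src=np.float32([proj(d,p) for p in P]); dst=np.float32([[0,0],[N,0],[N,N],[0,N]])
    return cv2.warpPerspective(im,cv2.getPerspectiveTransform(src,dst),(N,N),flags=cv2.INTER_CUBIC)
def grid(o,N):
    for k in range(1,7):
        p=int(N*k/7); cv2.line(o,(p,0),(p,N),(0,0,255) if 0 else (80,160,80),1); cv2.line(o,(0,p),(N,p),(80,160,80),1)
    return o
E
python3 - <<'E'
from h import *
D={n:cams.get_image(n) for n in("top","scene")}
rows=[]
for n in D:
    im=cv2.convertScaleAbs(np.load(n+".npy"),alpha=1.7,beta=10)
    rows.append(np.hstack([grid(rect(D[n],im,c,z),200) for c,z in(((.535,-.27),.014),((.535,-.27),.046),((.59,.005),.045),((.59,.005),.069))]))
cv2.imwrite("pics/rect.png",np.vstack(rows))
E
```

```text
(no output)
```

View pics/rect.png

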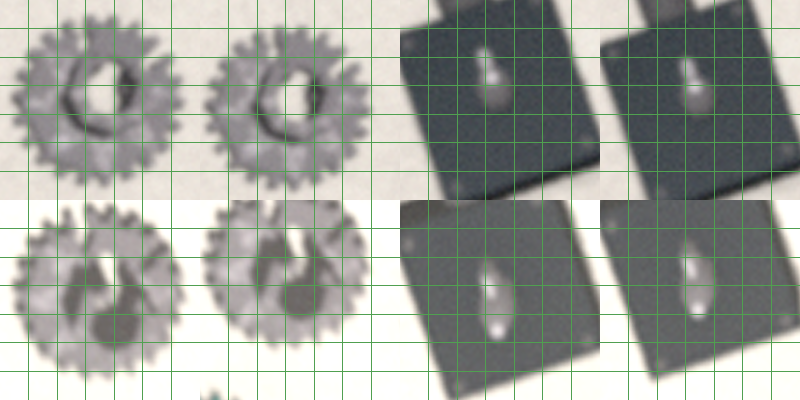

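```bash
cat > ov.py <<'E'
from h import *
D={n:cams.get_image(n) for n in("top","scene")}
S=8
def pl(im,d,pts,c,yaw,off,col):
    R=np.array([[np.cos(yaw),-np.sin(yaw)],[np.sin(yaw),np.cos(yaw)]])
    q=[]
    for p in pts:
        w=R@np.array(p[:2])+c; q.append((proj(d,[*w,p[2]])+.5-off)*S)
    cv2.polylines(im,[np.int32(q)],False,col,1,cv2.LINE_AA)
def arc(r,z,a=0,b=2*np.pi): return [(r*np.cos(t),r*np.sin(t),z) for t in np.linspace(a,b,60)]
def gear(im,d,c,yaw,off,):
    a=np.arcsin(9/29); b=np.arcsin(9/16)
    f=lambda p:(p[0],np.clip(p[1],-.026,.026),p[2])
    pl(im,d,arc(.06,.014),c,yaw,off,(0,255,255))
    pl(im,d,[f(p) for p in arc(.029,.046,a,2*np.pi-a)],c,yaw,off,(0,0,255))
    for z,col in((.046,(0,0,255)),(0,(255,0,0))):
        e=.028 if z else .03
        pl(im,d,[(e,.009,z)]+arc(.016,z,b,2*np.pi-b)+[(e,-.009,z)],c,yaw,off,col)
def hub(im,d,c,yaw,off):
    z=.045
    pl(im,d,arc(.012,z),c,yaw,off,(0,255,255)); pl(im,d,arc(.012,z+.024),c,yaw,off,(0,255,0)); pl(im,d,arc(.004,z+.044),c,yaw,off,(0,0,255))
    pl(im,d,[(.01,.005,z),(.025,.005,z),(.025,-.005,z),(.01,-.005,z)],c,yaw,off,(255,100,0))
    pl(im,d,[(.065,.06,z),(.065,-.06,z),(-.065,-.06,z),(-.065,.06,z),(.065,.06,z)],c,yaw,off,(255,0,255))
def crop(n,l,t,w,h):
    im=cv2.convertScaleAbs(np.load(n+".npy"),alpha=1.6,beta=0)[t:t+h,l:l+w]
    return cv2.resize(im,None,fx=S,fy=S,interpolation=cv2.INTER_CUBIC)
E
cat > o1.py <<'E'
import sys; import ov; from ov import *
gx,gy,gyaw,hx,hy,hyaw=map(float,sys.argv[1:7]); out=sys.argv[7]
ov.S=5; C=[]
for n,b in(("top",(326,150,64,56)),("scene",(134,196,64,56))):
    im=crop(n,*b); im0=im.copy(); gear(im,D[n],np.array([gx,gy]),np.radians(gyaw),np.array(b[:2])); C.append(im)
for n,b in(("top",(198,110,84,80)),("scene",(236,204,80,80))):
    im=crop(n,*b); hub(im,D[n],np.array([hx,hy]),np.radians(hyaw),np.array(b[:2])); C.append(im)
r1=np.hstack(C[:2]); r2=np.hstack(C[2:])
r2=cv2.resize(r2[:,:],(640,312))
cv2.imwrite("pics/"+out,np.vstack([r1,r2]))
E
python3 o1.py .536 -.269 -18 .592 .006 19 ov1.png
```

```text
(no output)
```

View pics/ov1.png

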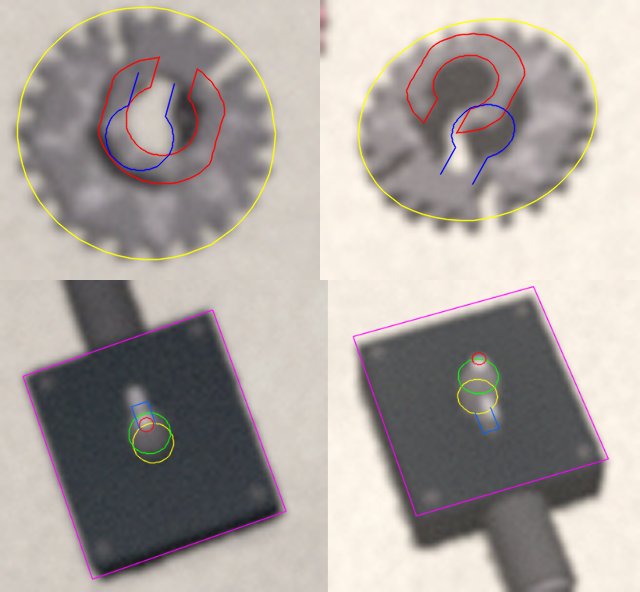

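Run:
```python
from h import *
from scipy.spatial.transform import Rotation as R
M=R.from_quat(read_state()["ee_rot"]).as_matrix()
print(M.round(3)); print("tool y yaw deg",np.degrees(np.arctan2(M[1,1],M[0,1])))
```

```text
[[ 0.     0.31   0.951]
 [ 0.     0.951 -0.31 ]
 [-1.     0.     0.   ]]
tool y yaw deg 71.96522184556072
```

Emit:
drive_tool(series=[{"x": 0.034, "y": -0.018}, {"x": 0.034, "y": -0.018}, {"x": 0.034, "y": -0.018}, {"x": 0.034, "y": -0.018}, {"x": 0.034, "y": -0.018}, {"x": 0.034, "y": -0.018}, {"x": 0.034, "y": -0.018}, {"x": 0.034, "y": -0.018}, {"x": 0.017, "y": -0.033}, {"x": 0.017, "y": -0.033}, {"x": 0.017, "y": -0.033}, {"x": 0.017, "y": -0.033}, {"x": 0.017, "y": -0.033}, {"x": 0.017, "y": -0.033}, {"x": 0.017, "y": -0.033}, {"x": 0.017, "y": -0.033}, {"x": 0.017, "y": -0.033}])

```text
invalid input at $.series[0]: expected keys x, y, z, turn, jaw
```

Emit:
drive_tool(series=[{"x": -0.006, "y": -0.037}, {"x": -0.006, "y": -0.037}, {"x": -0.006, "y": -0.037}, {"x": -0.006, "y": -0.037}, {"x": -0.006, "y": -0.037}, {"x": -0.006, "y": -0.037, "z": -0.015}, {"x": -0.006, "y": -0.037, "z": -0.015}, {"x": -0.006, "y": -0.037, "z": -0.015}, {"x": -0.006, "y": -0.037, "z": -0.015}, {"x": -0.006, "y": -0.037, "z": -0.015}, {}])

```text
invalid input at $.series[0]: expected keys x, y, z, turn, jaw
```

Emit:
drive_tool(series=[{"x": 0.034, "y": -0.018, "z": 0, "turn": 0, "jaw": 0.085}, {"x": 0.034, "y": -0.018, "z": 0, "turn": 0, "jaw": 0.085}, {"x": 0.034, "y": -0.018, "z": 0, "turn": 0, "jaw": 0.085}, {"x": 0.034, "y": -0.018, "z": 0, "turn": 0, "jaw": 0.085}, {"x": 0.034, "y": -0.018, "z": 0, "turn": 0, "jaw": 0.085}, {"x": 0.034, "y": -0.018, "z": 0, "turn": 0, "jaw": 0.085}, {"x": 0.034, "y": -0.018, "z": 0, "turn": 0, "jaw": 0.085}, {"x": 0.034, "y": -0.018, "z": 0, "turn": 0, "jaw": 0.085}, {"x": 0.017, "y": -0.033, "z": 0, "turn": 0, "jaw": 0.085}, {"x": 0.017, "y": -0.033, "z": 0, "turn": 0, "jaw": 0.085}, {"x": 0.017, "y": -0.033, "z": 0, "turn": 0, "jaw": 0.085}, {"x": 0.017, "y": -0.033, "z": 0, "turn": 0, "jaw": 0.085}, {"x": 0.017, "y": -0.033, "z": 0, "turn": 0, "jaw": 0.085}, {"x": 0.017, "y": -0.033, "z": 0, "turn": 0, "jaw": 0.085}, {"x": 0.017, "y": -0.033, "z": 0, "turn": 0, "jaw": 0.085}, {"x": 0.017, "y": -0.033, "z": 0, "turn": 0, "jaw": 0.085}, {"x": 0.017, "y": -0.033, "z": 0, "turn": 0, "jaw": 0.085}])

```text
time: 2.42
tcp_pos: [0.6036, 0.104, 0.2424]
ee_rot: [0.111, 0.698, -0.111, 0.698]
wrist_force: [0.7, 0.3, 0.2]
width: 0.085
```

Emit:
drive_tool(series=[{"x": -0.007, "y": -0.037, "z": 0, "turn": 0, "jaw": 0.085}, {"x": -0.007, "y": -0.037, "z": 0, "turn": 0, "jaw": 0.085}, {"x": -0.007, "y": -0.037, "z": 0, "turn": 0, "jaw": 0.085}, {"x": -0.007, "y": -0.037, "z": 0, "turn": 0, "jaw": 0.085}, {"x": -0.007, "y": -0.037, "z": 0, "turn": 0, "jaw": 0.085}, {"x": -0.007, "y": -0.037, "z": -0.015, "turn": 0, "jaw": 0.085}, {"x": -0.007, "y": -0.037, "z": -0.015, "turn": 0, "jaw": 0.085}, {"x": -0.007, "y": -0.037, "z": -0.015, "turn": 0, "jaw": 0.085}, {"x": -0.007, "y": -0.037, "z": -0.015, "turn": 0, "jaw": 0.085}, {"x": -0.005, "y": -0.037, "z": -0.015, "turn": 0, "jaw": 0.085}, {"x": 0, "y": -0.003, "z": -0.03, "turn": 0, "jaw": 0.085}, {"x": 0, "y": 0, "z": -0.03, "turn": 0, "jaw": 0.085}, {"x": 0, "y": 0, "z": -0.02, "turn": 0, "jaw": 0.085}, {"x": 0, "y": 0, "z": 0, "turn": 0, "jaw": 0.085}])

```text
time: 3.58
tcp_pos: [0.5311, -0.2653, 0.0816]
ee_rot: [0.113, 0.702, -0.109, 0.695]
wrist_force: [-0.5, 0.2, -1.3]
width: 0.085
```

Run:
```python
from h import *
print(read_state()["tcp_pos"])
a=shot("scene","g.png",(124,150,84,100),5); b=cv2.imread("pics/g.png")
shot("top","g2.png",(316,120,84,100),5); c=cv2.imread("pics/g2.png")
cv2.imwrite("pics/g3.png",cv2.resize(cv2.convertScaleAbs(np.hstack([b,c]),alpha=1.5),(800,476)))
```

```text
[ 0.53108019 -0.26526416  0.08160313]
```

View pics/g3.png

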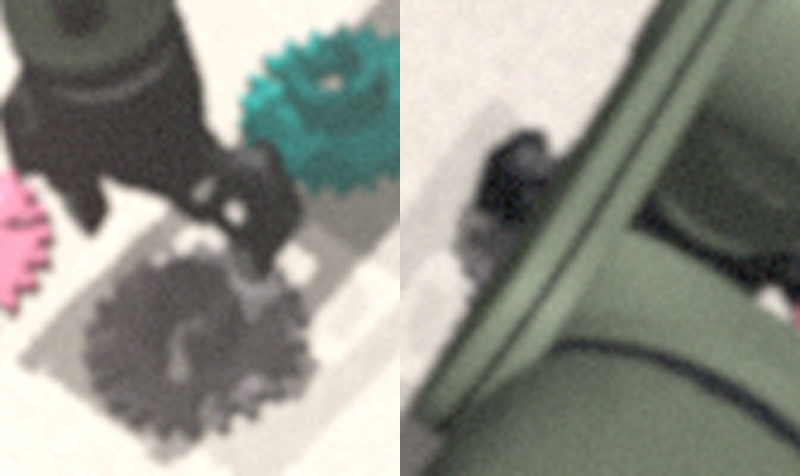

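The scene view shows the fingers, at (95,220) and (265,265), straddling the grey gear at (200,345). The top view is blocked by the arm. Next I descend.

Emit:
drive_tool(series=[{"x": 0.005, "y": -0.004, "z": -0.01, "turn": 0, "jaw": 0.085}, {"x": 0, "y": 0, "z": -0.015, "turn": 0, "jaw": 0.085}, {"x": 0, "y": 0, "z": -0.015, "turn": 0, "jaw": 0.085}, {"x": 0, "y": 0, "z": -0.012, "turn": 0, "jaw": 0.085}, {"x": 0, "y": 0, "z": 0, "turn": 0, "jaw": 0.085}, {"x": 0, "y": 0, "z": 0, "turn": 0, "jaw": 0.085}])

```text
time: 4.18
tcp_pos: [0.5404, -0.2712, 0.0354]
ee_rot: [0.111, 0.698, -0.111, 0.698]
wrist_force: [0.4, 0.2, 0.6]
width: 0.0848
```

Emit:
drive_tool(series=[{"x": -0.004, "y": 0.002, "z": -0.007, "turn": 0, "jaw": 0.085}, {"x": 0, "y": 0, "z": 0, "turn": 0, "jaw": 0.085}, {"x": 0, "y": 0, "z": 0, "turn": 0, "jaw": 0.04}, {"x": 0, "y": 0, "z": 0, "turn": 0, "jaw": 0.04}, {"x": 0, "y": 0, "z": 0, "turn": 0, "jaw": 0.04}, {"x": 0, "y": 0, "z": 0, "turn": 0, "jaw": 0.04}, {"x": 0, "y": 0, "z": 0, "turn": 0, "jaw": 0.04}, {"x": 0, "y": 0, "z": 0, "turn": 0, "jaw": 0.04}, {"x": 0, "y": 0, "z": 0, "turn": 0, "jaw": 0.04}, {"x": 0, "y": 0, "z": 0, "turn": 0, "jaw": 0.04}])

```text
time: 5.02
tcp_pos: [0.5367, -0.2697, 0.0291]
ee_rot: [0.111, 0.698, -0.111, 0.699]
wrist_force: [0.3, -0.0, 5.6]
width: 0.0512
```

Emit:
drive_tool(series=[{"x": 0, "y": 0, "z": 0.02, "turn": 0, "jaw": 0.04}, {"x": 0, "y": 0, "z": 0.03, "turn": 0, "jaw": 0.04}, {"x": 0, "y": 0, "z": 0.03, "turn": 0, "jaw": 0.04}, {"x": 0, "y": 0, "z": 0.03, "turn": 0, "jaw": 0.04}, {"x": 0, "y": 0, "z": 0.02, "turn": 0, "jaw": 0.04}, {"x": 0.007, "y": 0.0345, "z": 0, "turn": 0.08, "jaw": 0.04}, {"x": 0.007, "y": 0.0345, "z": 0, "turn": 0.08, "jaw": 0.04}, {"x": 0.007, "y": 0.0345, "z": 0, "turn": 0.08, "jaw": 0.04}, {"x": 0.007, "y": 0.0345, "z": 0, "turn": 0.08, "jaw": 0.04}, {"x": 0.007, "y": 0.0345, "z": 0, "turn": 0.08, "jaw": 0.04}, {"x": 0.008, "y": 0.0345, "z": 0, "turn": 0.08, "jaw": 0.04}, {"x": 0.008, "y": 0.0345, "z": 0, "turn": 0.08, "jaw": 0.04}, {"x": 0.008, "y": 0.0345, "z": 0, "turn": 0.08, "jaw": 0.04}, {"x": 0, "y": 0, "z": 0, "turn": 0, "jaw": 0.04}, {"x": 0, "y": 0, "z": 0, "turn": 0, "jaw": 0.04}])

```text
time: 6.27
tcp_pos: [0.5939, 0.009, 0.1565]
ee_rot: [-0.116, 0.699, 0.116, 0.696]
wrist_force: [0.1, -0.6, -3.0]
width: 0.0511
```

Run:
```python
from h import *
from scipy.spatial.transform import Rotation as R
s=read_state();M=R.from_quat(s["ee_rot"]).as_matrix()
print(s["tcp_pos"],s["joint_pos"].round(2),s["wrist_force"],s["width"],np.degrees(np.arctan2(M[1,1],M[0,1])))
shot("scene","h1.png",(216,130,110,160),4)
shot("top","h2.png",(170,80,110,160),4)
cv2.imwrite("pics/h3.png",cv2.resize(cv2.convertScaleAbs(np.hstack([cv2.imread("pics/h1.png"),cv2.imread("pics/h2.png")]),alpha=1.5),(800,582)))
```

```text
[0.59387045 0.0089951  0.15653968] [-0.13  0.33  1.57 -0.    1.24 -2.03] [ 0.0500795  -0.59576633 -3.03029076] 0.05106828197453859 108.84360119130255
```

View pics/h3.png

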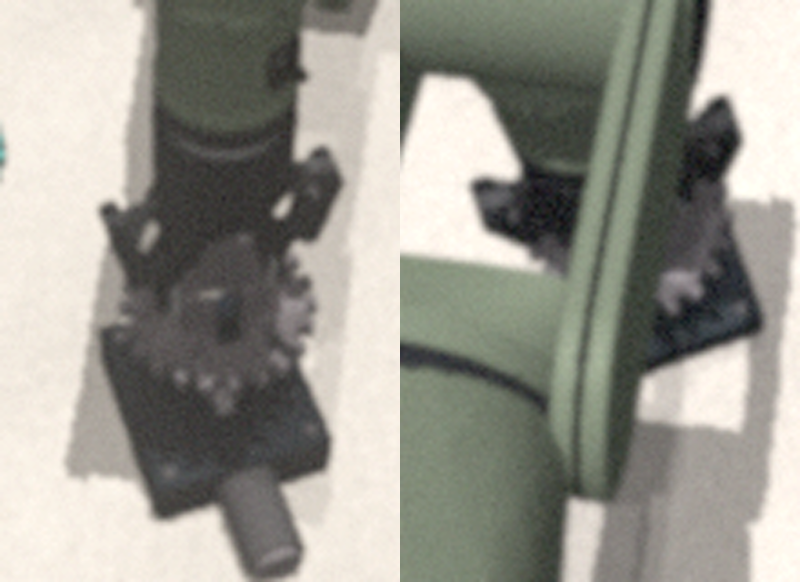

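Run:
```python
import ov; from ov import *
ov.S=7
s=read_state();t=s["tcp_pos"];b=(232,176,66,76)
d=D["scene"]; np.save("now.npy",np.mean([cams.get_image("scene")["frame"] for _ in range(6)],0).astype(np.uint8)[:,:,::-1])
a=crop("now",*b); a=cv2.convertScaleAbs(a,alpha=1.3); raw=a.copy()
o=ov.proj; ov.proj=lambda d,p:o(d,[p[0],p[1],p[2]+t[2]-.0291])
gear(a,d,t[:2],np.radians(18.8),np.array(b[:2]))
ov.proj=o
b2=(244,202,70,76); c=crop("scene",*b2); hub(c,d,np.array([.5945,.007]),np.radians(19),np.array(b2[:2]))
cv2.imwrite("pics/h4.png",cv2.resize(np.hstack([a,c]),(800,450)) if 0 else cv2.resize(np.hstack([a,c]),None,fx=.83,fy=.83))
```

```text
(no output)
```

View pics/h4.png

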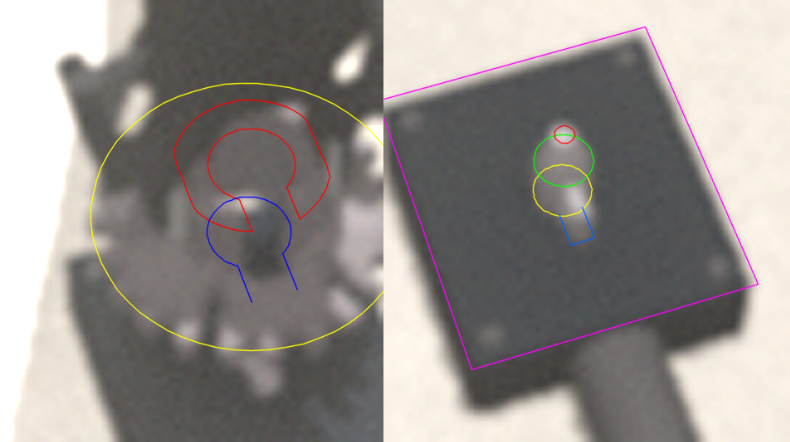

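The overlay agrees to about 3 mm: held gear near TCP with its slot toward the motor, and the hub near (0.5945, 0.007). Next I lower the gear while watching the force.

Emit:
drive_tool(series=[{"x": 0.001, "y": -0.002, "z": -0.02, "turn": 0, "jaw": 0.04}, {"x": 0, "y": 0, "z": -0.015, "turn": 0, "jaw": 0.04}, {"x": 0, "y": 0, "z": -0.006, "turn": 0, "jaw": 0.04}, {"x": 0, "y": 0, "z": -0.006, "turn": 0, "jaw": 0.04}, {"x": 0, "y": 0, "z": -0.006, "turn": 0, "jaw": 0.04}, {"x": 0, "y": 0, "z": 0, "turn": 0, "jaw": 0.04}])

```text
time: 7.27
tcp_pos: [0.5955, 0.0048, 0.1044]
ee_rot: [-0.114, 0.698, 0.115, 0.697]
wrist_force: [-0.4, -0.1, -2.6]
width: 0.0509
```

Emit:
drive_tool(series=[{"x": -0.001, "y": 0.002, "z": -0.003, "turn": 0, "jaw": 0.04}, {"x": 0, "y": 0, "z": -0.004, "turn": 0, "jaw": 0.04}, {"x": 0, "y": 0, "z": -0.004, "turn": 0, "jaw": 0.04}, {"x": 0, "y": 0, "z": 0, "turn": 0, "jaw": 0.04}])

```text
time: 7.6
tcp_pos: [0.5945, 0.0069, 0.0936]
ee_rot: [-0.114, 0.698, 0.115, 0.697]
wrist_force: [0.4, 1.1, -2.6]
width: 0.0505
```

Emit:
drive_tool(series=[{"x": 0, "y": 0, "z": -0.004, "turn": 0, "jaw": 0.04}, {"x": 0, "y": 0, "z": -0.004, "turn": 0, "jaw": 0.04}, {"x": 0, "y": 0, "z": -0.004, "turn": 0, "jaw": 0.04}, {"x": 0, "y": 0, "z": 0, "turn": 0, "jaw": 0.04}])

```text
time: 7.93
tcp_pos: [0.5942, 0.0068, 0.0811]
ee_rot: [-0.114, 0.699, 0.115, 0.697]
wrist_force: [-0.8, 0.2, -2.6]
width: 0.051
```

Emit:
drive_tool(series=[{"x": 0, "y": 0, "z": -0.003, "turn": 0, "jaw": 0.04}, {"x": 0, "y": 0, "z": -0.003, "turn": 0, "jaw": 0.04}, {"x": 0, "y": 0, "z": -0.001, "turn": 0, "jaw": 0.04}, {"x": 0, "y": 0, "z": 0, "turn": 0, "jaw": 0.04}])

```text
time: 8.27
tcp_pos: [0.5947, 0.0068, 0.0748]
ee_rot: [-0.114, 0.698, 0.115, 0.697]
wrist_force: [0.6, 0.5, -2.6]
width: 0.051
```

Emit:
drive_tool(series=[{"x": 0, "y": 0, "z": -0.001, "turn": 0, "jaw": 0.04}, {"x": 0, "y": 0, "z": 0, "turn": 0, "jaw": 0.04}, {"x": 0, "y": 0, "z": 0, "turn": 0, "jaw": 0.085}, {"x": 0, "y": 0, "z": 0, "turn": 0, "jaw": 0.085}, {"x": 0, "y": 0, "z": 0, "turn": 0, "jaw": 0.085}, {"x": 0, "y": 0, "z": 0, "turn": 0, "jaw": 0.085}, {"x": 0, "y": 0, "z": 0, "turn": 0, "jaw": 0.085}, {"x": 0, "y": 0, "z": 0, "turn": 0, "jaw": 0.085}])

```text
time: 8.93
tcp_pos: [0.5952, 0.0067, 0.0745]
ee_rot: [-0.115, 0.698, 0.114, 0.698]
wrist_force: [-0.2, 0.2, 0.4]
width: 0.0852
```

Released with no residual load. I retreat up and toward the base, to the right and away from the idler, to clear the view.

Emit:
drive_tool(series=[{"x": 0, "y": 0, "z": 0.02, "turn": 0, "jaw": 0.085}, {"x": 0, "y": 0, "z": 0.03, "turn": 0, "jaw": 0.085}, {"x": 0, "y": 0, "z": 0.035, "turn": 0, "jaw": 0.085}, {"x": 0, "y": 0, "z": 0.035, "turn": 0, "jaw": 0.085}, {"x": -0.01, "y": -0.03, "z": 0.02, "turn": 0, "jaw": 0.085}, {"x": -0.01, "y": -0.035, "z": 0.015, "turn": 0, "jaw": 0.085}, {"x": -0.01, "y": -0.038, "z": 0, "turn": 0, "jaw": 0.085}, {"x": -0.01, "y": -0.038, "z": 0, "turn": 0, "jaw": 0.085}, {"x": -0.01, "y": -0.038, "z": 0, "turn": 0, "jaw": 0.085}, {"x": -0.01, "y": -0.038, "z": 0, "turn": 0, "jaw": 0.085}, {"x": -0.01, "y": -0.038, "z": 0, "turn": 0, "jaw": 0.085}, {"x": 0, "y": 0, "z": 0, "turn": 0, "jaw": 0.085}, {"x": 0, "y": 0, "z": 0, "turn": 0, "jaw": 0.085}])

```text
time: 10.02
tcp_pos: [0.5243, -0.2503, 0.2293]
ee_rot: [-0.113, 0.698, 0.113, 0.698]
wrist_force: [-0.4, 0.6, 0.5]
width: 0.0848
```

Run:
```python
import ov; from ov import *
ov.S=5
C=[];o=ov.proj
for n,b in(("top",(196,105,80,90)),("scene",(236,195,80,90))):
    np.save("now.npy",np.mean([cams.get_image(n)["frame"] for _ in range(4)],0).astype(np.uint8)[:,:,::-1])
    a=crop("now",*b)
    ov.proj=lambda d,p:o(d,[p[0],p[1],p[2]+.045]); gear(a,D[n],np.array([.595,.0067]),np.radians(19),np.array(b[:2])); ov.proj=o
    C.append(a)
    for q in cams.cut_out(n,"idler_gear_center"): print(n,"idler",round(q["p"],2),q["box"])
cv2.imwrite("pics/f.png",np.hstack(C))
```

```text
top idler 0.61 [99.4, 172.2, 33.3, 36.4]
scene idler 0.8 [373.1, 197.4, 30.7, 30.9]
```

View pics/f.png

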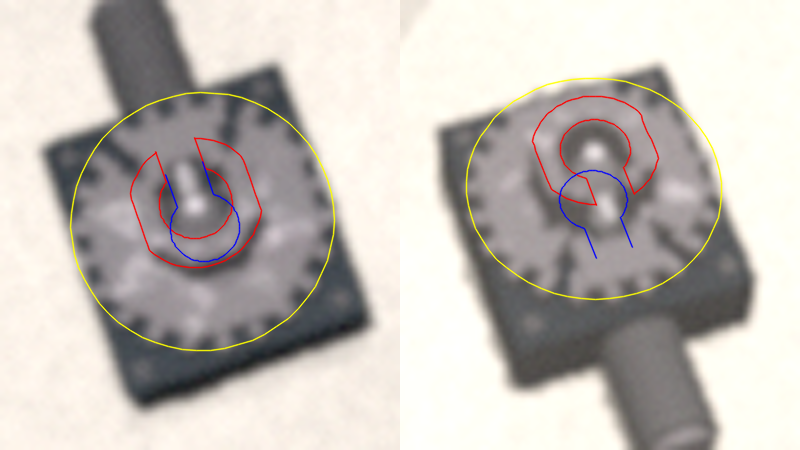

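The final views show the gear flat on the housing: the disc centre matches the seated model, with the hub tip (593,152) inside the bore and the key (605,210) in the slot pointing to the motor. The idler has not moved. I'm handing in.

```bash
python3 -c "
from h import *
print(manip.hand_in())"
```

```text
the job is handed in; nothing more can be done
None
```

The larger grey gear is on the hub with its slot over the key, and I handed the job in at about 11 s on the robot's clock. I gripped it by the collar flats, lifted it, turned it about 37° to match the key and lowered it onto the hub.

**Fit:** the wrist force showed only the gear's own weight on the way down. I let go with the tool within about 0.5 mm of the height for a gear flat on the housing.

**Last checks:**
- After I backed off, the model of a seated gear matched both camera views to about 2–3 mm. The hub tip shows in the bore and the key in the slot, pointing to the motor.
- The idler was detected within about 2 pixels of where it started, which is within detector noise.
- The gripper is open and clear of everything. I never touched the pink and turquoise gears.

**Disagreement:** the two cameras differed by a few millimetres on the housing and hub position. I used a compromise, and the gear slid down without catching. Nothing measured the seated height directly, and the hand-in gave no verdict.

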